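# Index the lamp under test to its tenth click

## Robot

A 6-joint arm with a two-finger parallel gripper is mounted at the origin on the work surface. World frame = base frame: x ahead of the robot, y to its left, z up, the work surface at z = 0. Lengths are in mm, angles in rad, forces in N, time in s.
With the tool pointing down it reaches from about 200 to 875 mm from the base axis. Payload 3.4 kg.
Tool frame: the origin (TCP) lies on the centre line of the jaws, within the pads' length; the fingertips stand 25 mm ahead of it and the grasp point (between the pads) lies 6 mm ahead of it; z points along the fingers, y is the line along which they close (so a half turn about z gives the same grasp; the last joint's range is limited). The gripper opens to 94 mm and grips with 3 to 60 N. Pads are 16 mm wide; open, the fingers measure 119 mm over their backs; the gripper's body (75 mm by 177 mm) begins 78 mm behind the grasp point.
Start: joints at [-1.324, 0.276, 1.505, -0, 1.361, -0.121], TCP at [206.75, -536.579, 230.493] pointing down, gripper open.
Joint ranges: [-2.89, 2.89], [-0.75, 2.08], [0.22, 2.7], [-1.18, 4.32], [0.11, 2.71], [-2.7, 2.7]. Speed limits (rad/s): [2.57, 2.57, 3.14, 3.14, 3.14, 3.14].

## Interface

Orientations are given as a rotation vector (axis times angle).
In Python, from bench import robot gives the robot as it stands. The module is installed in compiled form; this text tells all that it offers.
- The arm moves only by the tool play_rows, never from a script. Its argument "increments" is a list of rows, each an object with "offset": the shift along the tool's x, y, z as a fraction of full scale, a list of three; "turn": the turn, a rotation vector about the tool's x, y, z as a fraction of full scale, a list of three. A call has 1 to 10 rows; each row shifts and turns the commanded pose from where the row before left it, along the tool's axes as they then stand; what a row does not reach is not made up. Full scale, the value 1, is 20 mm for a shift and 0.08 rad for a turn. A row lasts 1/10 s, in which the tool goes at most 50 mm and 8.59 degrees, less where a joint would pass 70% of its speed; a pose out of reach is approached as far as the arm can. A call with a number of a shift or a turn outside -1 to 1 is refused whole. A call with a gripper value outside its range is refused whole. "fingers" is the finger opening in mm, from 0 to 94, set as the call begins (left out, the last holds). The fingers move at their own pace and stop on an object; "grip_force" is the grip in N (left out, the last holds). Time passes only in rows, so rows that do not move let the fingers close. It gives the time, the measured TCP pose, the force, the opening and the grip force at its end, in the units of the state.
- robot.get_state(): the state, without advancing time (a new reading comes with each control period).
- robot.snapshot(name): name is "side" or "top" or "wrist"; returns (picture, depth): 480x640x3 uint8, blue, green, red; 480x640 float32, mm along the optical axis (not along the pixel's ray), 0 where there is no reading.
- robot.get_calibration(name): a dict with "intrinsics" (3x3 intrinsics, pixels), "distortion" ([k1, k2, p1, p2, k3] as OpenCV has them; the pictures are not rectified), "extrinsics" (4x4, takes a point from world to camera coordinates). Camera axes: x right, y up, looking along -z (the intrinsics and any distortion apply to the point x, -y, -z); pixel columns grow to the right and rows downward; lengths in mm; the calibration is good to about 2 mm. A picture is of the moment at which its call begins: read the wrist's pose just before it. get_calibration takes no time and is no camera call; for the wrist camera it gives the pose at the moment of the call.
- robot.sign_off(): hands the job in; it is judged then, once.
The state is a dict: "clock": time; "joint_positions": joint angles; "joint_velocities": joint speeds; "tau": joint torques, N m; "eef_pos": TCP position; "eef_rot": TCP orientation; "contact_force": force on the tool from outside, world axes, zero at the start; "torque": the same for the moment, N m; "finger_gap": opening from 0.0 (shut) to 1.0 (fully open); "gripper_force": force on a finger pad.
Only numpy, scipy, OpenCV 4.12 (cv2) and the standard library are available. Lean on these libraries where they do the work, as an engineer would, in place of code of your own. Each camera call takes 0.05 s, during which the arm holds its last target. There are 200 camera calls.

## Task

The lamp under test stands on a click-stop swivel base, and the white breakout box stands in its swing. Take the box out of the way and stand it upright on the bench, clear of the swing; then turn the lamp anticlockwise (seen from above) to the tenth click from its stop, counting its rest beside the stop as none, and leave it resting there. The lamp must not strike the box; leave the other things where they are.

Things in the scene. Friction and masses are not known exactly. Their poses are not given: they have to be found in the camera images.
- pivot (a point): centre of the fixed swivel base, on its vertical axis at bench level; x axis: where the lamp's snoot points at swivel value 0. A round aluminium flange, 160 mm across, 8 mm thick, with a dark ring (116 mm across, 30 mm high) and, 30 degrees apart, twelve engraved marks for the clicks; a pointer on the turning plate runs over them
- stop (a point): steel stop block on the flange, 26 mm high (top 34 mm above the bench), 71 mm from the axis, between the first click's mark (15 degrees anticlockwise of it) and the last click's; this point is at its top. The pointer cannot pass it. With the pointer on the mark next to it, anticlockwise, the swivel stands at value 0
- swivel (a joint): lamp's angle on its base, rad, growing anticlockwise from above. Beside the stop it is 0 (no clicks); click n is at n x 0.5236, so the tenth at 5.236. Ends: -0.087 and 5.847 (just past click 11). Leaving a rest takes 0.3 to 0.4 N m; past the crest half-way it pulls itself into the next; let go, it settles in the nearest. Starts at 0 or one click
- lamp: lamp head turning with the swivel; origin on the swivel axis at bench level, x along the lamp to the snoot. Black cylinder 96 mm across, its axis 125 mm high; rear end 80 mm behind the swivel axis; snoot 100 mm across (underside 75 mm high) ends 172 mm ahead of it; clamp knobs 78 mm to each side. The snoot's corners sweep a circle of 180 mm radius
- handle (a point): on the lamp's carrying handle, straight above the swivel axis, 212 mm high; x along the bar to the snoot. Rubber bar 18 mm wide, 20 mm high, 118 mm long (47 mm behind this point to 71 mm ahead), 29 mm free below it. Gripped here across its width and turned, it stays in place. The whole turn exceeds a wrist: let go in a click, take it again the other way round
- breakout_mid (a point): centre of the loose white breakout box, 94 mm long (x), 50 mm wide (y), 60 mm high; point 30 mm above its underside; about 0.3 kg. On its top three black plugs, 13 mm across, stand in a row along x, 26 mm apart, to 96 mm above the bench, in the snoot's way. At the start its length points roughly to the swivel axis
- breakout: the same white breakout box; origin at the centre of its underside, z up when it stands upright
- multimeter: bystander: dark handheld multimeter lying on the bench, 160 x 78 x 34 mm, origin under its centre
- trigger_box: bystander: aluminium trigger box with a white lid, 117 x 92 x 55 mm, knob and button on top to 71 mm, origin under its centre
- spray_can: bystander: upright spray can with a white cap, 52 mm across, about 155 mm high, origin under its centre
Mind the look-alikes: they are no part of the job. What is shaped like the breakout but orange, pink or red is not meant.

How it is judged:
By the outcome, as a careful person would: the job done as asked, in the order asked, and still so for the second after the job is handed in, with the robot touching nothing.
It also fails if it takes over 67 s, if anything falls off the work surface, if the arm or the gripper's body presses on something with over 40 N, if the wrist force passes 120 N, or if a joint passes its speed limit or range.

## Working session

There is one attempt and no reset: what is moved stays moved. The work goes in short steps, Python scripts to look and compute and a tool call to move; the robot and the scene stay as the last step left them, time stands still between calls to the robot, and variables do not carry over. Pictures are saved under pics/ and viewed, at most 10 in all, crops included, and the job is handed in when it is done.

Besides the shell and the picture viewer there is one more tool, called after "Request:" as name(argument=value, ...) on one line, values as JSON. play_rows: Moves the arm, as the interface text tells. Its arguments: {"type":"object","properties":{"increments":{"type":"array","items":{"type":"object","properties":{"offset":{"type":"array","items":{"type":"number"}},"turn":{"type":"array","items":{"type":"number"}}}}},"fingers":{"type":"number"},"grip_force":{"type":"number"}},"required":["increments"]}

```bash
mkdir -p pics
cat > h.py <<'E'
import numpy as np, cv2
from bench import robot
from scipy.spatial.transform import Rotation as R
def pt(name,u,v,d=None,z=None,cal=None):
    c=cal or robot.get_calibration(name)
    K=np.array(c["intrinsics"],float);D=np.array(c["distortion"],float);E=np.array(c["extrinsics"],float)
    x,y=cv2.undistortPoints(np.array([[[u,v]]],float),K,D)[0,0]
    r=np.array([x,-y,-1.]);Rt=E[:3,:3].T;o=-Rt@E[:3,3];w=Rt@r
    return o+w*(d if z is None else (z-o[2])/w[2])
E
python3 - <<'E'
from h import *
for n in("top","side"):
    p,d=robot.snapshot(n);cv2.imwrite(f"pics/{n}0.png",p);np.save(f"pics/{n}0.npy",d)
s=robot.get_state();print(s["clock"],s["eef_rot"],s["contact_force"])
E
```

```text
0.1 [-3.08707188e+00 -5.74184606e-01  1.82072049e-04] [-0.42943532  0.40639134 -0.13390621]
```

View pics/top0.png

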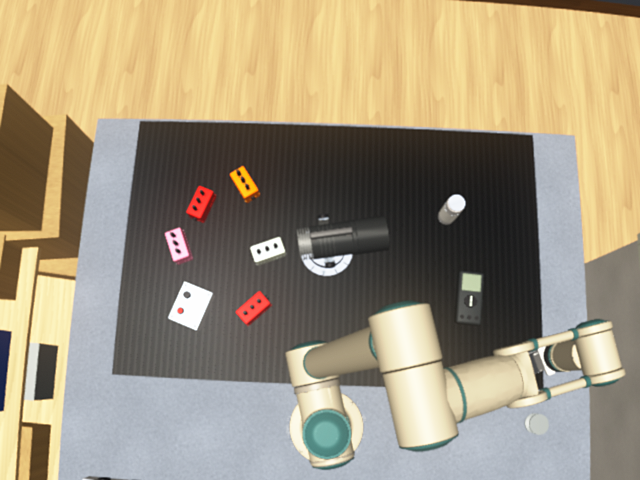

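View pics/side0.png

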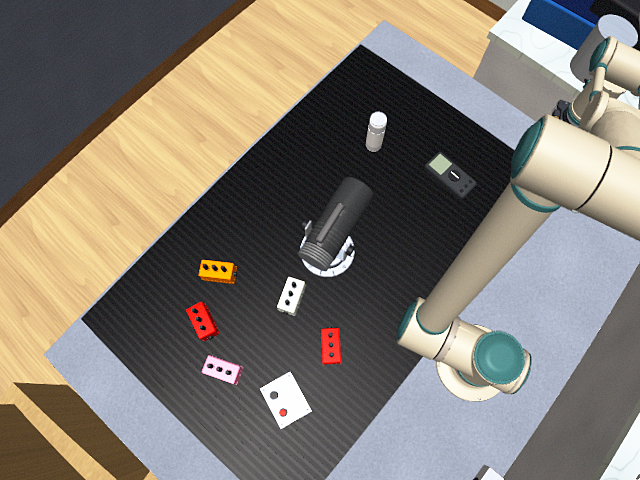

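Run:
```python
from h import *
t=cv2.imread("pics/top0.png")[205:285,240:400];s=cv2.imread("pics/side0.png")[165:325,260:390]
t=cv2.resize(t,None,fx=5,fy=5,interpolation=cv2.INTER_CUBIC);cv2.imwrite("pics/c1.png",t)
s=cv2.resize(s,None,fx=3.7,fy=3.7,interpolation=cv2.INTER_CUBIC);cv2.imwrite("pics/c2.png",s)
dt=np.load("pics/top0.npy")
for n,u,v in[("boxtop",268,250),("meter",470,298),("trig",190,305),("can",456,202),("lampmid",340,238),("snoot",386,234),("pink",178,245),("redlow",253,308),("orange",244,184),("red",200,203)]:
    print(n,pt("top",u,v,d=dt[v,u]).round(0))
print([pt("top",u,v,z=0).round(0) for u,v in[(140,123),(533,135),(113,374),(541,385),(98,120),(575,135)]])
```

```text
boxtop [501. 187.  79.]
meter [ 384. -415.   46.]
trig [333. 411.  51.]
can [ 648. -353.  146.]
lampmid [523. -20. 172.]
snoot [ 538. -148.  174.]
pink [510. 460.  63.]
redlow [330. 222.  70.]
orange [707. 274.  62.]
red [645. 406.  54.]
[array([930., 646.,   0.]), array([ 936., -653.,    0.]), array([119., 645.,   0.]), array([ 131., -644.,    0.]), array([940., 794.,   0.]), array([ 946., -801.,    0.])]
```

View pics/c1.png

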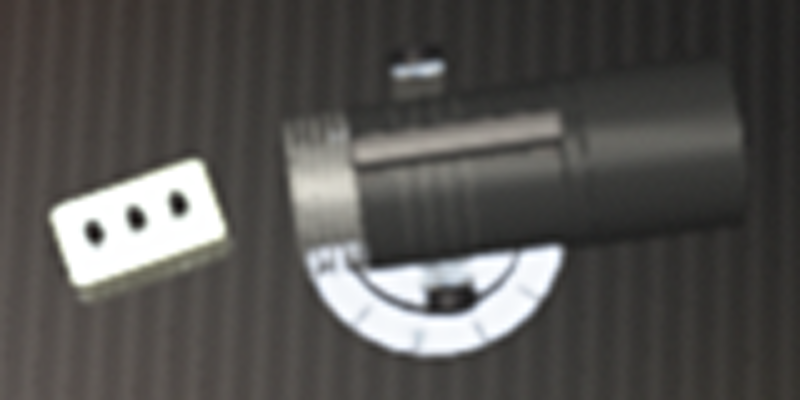

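View pics/c2.png

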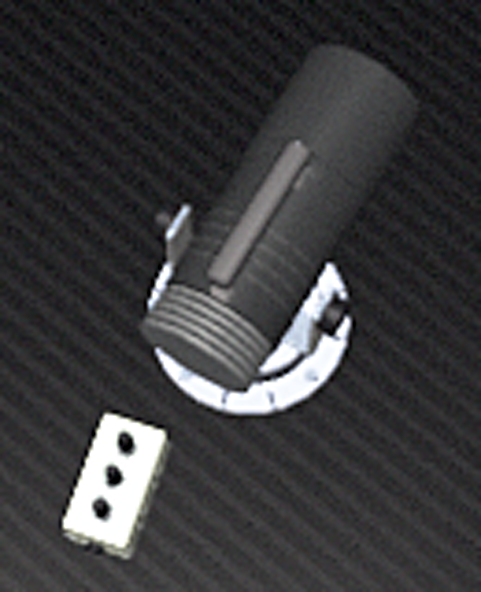

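Run:
```python
from h import *
from scipy.optimize import least_squares
T=lambda x,y,z,:pt("top",240+x/5,205+y/5,z=z)
S=lambda x,y,z:pt("side",260+x/3.7,165+y/3.7,z=z)
def circ(P):
    P=np.array(P);r=least_squares(lambda q:np.hypot(P[:,0]-q[0],P[:,1]-q[1])-80,[480,0]);return r.x.round(1),r.fun.round(1)
print("piv top",circ([T(*p,4) for p in[(305,265),(345,325),(435,357),(520,325),(562,260)]]))
print("piv side",circ([S(*p,4) for p in[(155,350),(190,393),(250,415),(310,395),(348,350)]]))
for n,a,b in[("top",T(355,152,222),T(560,124,222)),("side",S(218,275,222),S(300,148,222))]:
    d=b-a;print("bar",n,a.round(0),b.round(0),np.linalg.norm(d).round(0),np.degrees(np.arctan2(d[1],d[0])).round(1),(a+d*47/118).round(0))
for n,P in[("top",[T(x,y,60) for x,y in[(50,210),(205,158),(230,238),(82,290)]]),("side",[S(x,y,60) for x,y in[(105,415),(168,430),(130,552),(65,525)]])]:
    P=np.array(P);print("box",n,P.mean(0).round(0),[np.linalg.norm(P[i]-P[(i+1)%4]).round(0) for i in range(4)],P.round(0).tolist())
print("plugs",[T(x,y,96).round(0) for x,y in[(95,232),(136,218),(179,204)]],[S(x,y,96).round(0) for x,y in[(126,441),(114,475),(101,508)]])
c=robot.get_calibration("wrist");E=np.array(c["extrinsics"]);s=robot.get_state()
Rm=R.from_rotvec(s["eef_rot"]).as_matrix();Rt=E[:3,:3].T;o=-Rt@E[:3,3]
print("tool axes",Rm.round(2),"cam in tool",Rm.T@(o-s["eef_pos"]),(Rm.T@Rt).round(2),np.array(c["intrinsics"]).round(0))
```

```text
piv top (array([520.5,  15.9]), array([ 1.2,  0.1, -0.6, -0.2,  1.3]))
piv side (array([521.8,  17.4]), array([ 1.7, -0.8,  0.3, -1. ,  1.8]))
bar top [515.  59. 222.] [535. -51. 222.] 111.0 -79.9 [523.  15. 222.]
bar side [517.  60. 222.] [535. -47. 222.] 108.0 -80.7 [524.  18. 222.]
box top [506. 188.  60.] [np.float64(97.0), np.float64(51.0), np.float64(93.0), np.float64(52.0)] [[512.0, 243.0, 60.0], [547.0, 153.0, 60.0], [499.0, 135.0, 60.0], [464.0, 221.0, 60.0]]
box side [505. 192.  60.] [np.float64(49.0), np.float64(96.0), np.float64(53.0), np.float64(88.0)] [[545.0, 161.0, 60.0], [501.0, 139.0, 60.0], [462.0, 226.0, 60.0], [512.0, 243.0, 60.0]]
plugs [array([492., 211.,  96.]), array([501., 188.,  96.]), array([511., 163.,  96.])] [array([513., 170.,  96.]), array([503., 195.,  96.]), array([494., 219.,  96.])]
tool axes [[ 0.93  0.36 -0.  ]
 [ 0.36 -0.93  0.  ]
 [ 0.   -0.   -1.  ]] cam in tool [  71.35263754   -0.58650437 -155.16507583] [[ 0.    0.97  0.25]
 [ 1.   -0.    0.  ]
 [ 0.    0.25 -0.97]] [[386.   0. 320.]
 [  0. 386. 240.]
 [  0.   0.   1.]]
```

Request:
play_rows(increments=[{"offset":[0.93,-0.28,0],"turn":[0,0,-0.71]},{"offset":[0.93,-0.28,0],"turn":[0,0,-0.71]},{"offset":[0.93,-0.28,0],"turn":[0,0,-0.71]},{"offset":[0.93,-0.28,0],"turn":[0,0,-0.71]},{"offset":[0.93,-0.28,0],"turn":[0,0,-0.71]},{"offset":[0.93,-0.28,0],"turn":[0,0,-0.71]},{"offset":[0.93,-0.28,0],"turn":[0,0,-0.71]},{"offset":[0.93,-0.28,0],"turn":[0,0,-0.71]},{"offset":[0.93,-0.28,0],"turn":[0,0,-0.71]},{"offset":[0.93,-0.28,0],"turn":[0,0,-0.71]}])

```text
clock: 1.1
eef_pos: [323.7, -383.6, 230.0]
eef_rot: [-2.801, -1.42, 0.0]
contact_force: [-0.2, -0.6, -0.1]
finger_gap: 1.002
gripper_force: 0.0
```

Request:
play_rows(increments=[{"offset":[0.93,-0.28,0],"turn":[0,0,-0.71]},{"offset":[0.93,-0.28,0],"turn":[0,0,-0.71]},{"offset":[0.93,-0.28,0],"turn":[0,0,-0.71]},{"offset":[0.93,-0.28,0],"turn":[0,0,-0.71]},{"offset":[0.93,-0.28,0],"turn":[0,0,-0.71]},{"offset":[0.93,-0.28,0],"turn":[0,0,-0.71]},{"offset":[0.93,-0.28,0],"turn":[0,0,-0.71]},{"offset":[0.93,-0.28,0],"turn":[0,0,-0.71]},{"offset":[0.93,-0.28,0],"turn":[0,0,-0.71]},{"offset":[0.93,-0.28,0],"turn":[0,0,-0.71]}])

```text
clock: 2.1
eef_pos: [339.8, -192.6, 230.1]
eef_rot: [-2.292, -2.148, 0.0]
contact_force: [-0.6, -0.3, -0.0]
finger_gap: 1.002
gripper_force: 0.0
```

Request:
play_rows(increments=[{"offset":[0.93,-0.28,0],"turn":[0,0,-0.71]},{"offset":[0.93,-0.28,0],"turn":[0,0,-0.71]},{"offset":[0.93,-0.28,0],"turn":[0,0,-0.71]},{"offset":[0.93,-0.28,0],"turn":[0,0,-0.71]},{"offset":[0.93,-0.28,0],"turn":[0,0,-0.71]},{"offset":[0.93,-0.28,0],"turn":[0,0,-0.71]},{"offset":[0.93,-0.28,0],"turn":[0,0,-0.71]},{"offset":[0.93,-0.28,0],"turn":[0,0,-0.71]},{"offset":[0,0,0],"turn":[0,0,0]}])

```text
clock: 3.0
eef_pos: [275.0, -51.6, 230.0]
eef_rot: [-1.749, -2.608, -0.0]
contact_force: [-0.2, -0.2, 0.5]
finger_gap: 1.001
gripper_force: 0.0
```

```bash
cat >> h.py <<'E'
def st():
    s=robot.get_state();Rm=R.from_rotvec(s["eef_rot"]).as_matrix()
    print("t",round(s["clock"],2),"p",np.round(s["eef_pos"],1),"yawy",np.degrees(np.arctan2(Rm[1,1],Rm[0,1])).round(1),"zax",Rm[:,2].round(3),"j",np.round(s["joint_positions"],2),"F",np.round(s["contact_force"],1),"M",np.round(s["torque"],2),"gap",round(s["finger_gap"]*94,1),"gf",round(s["gripper_force"],1));return s,Rm
def go(x,y,z):
    s,Rm=st();print("rows-units",(Rm.T@(np.array([x,y,z])-s["eef_pos"])/20).round(2))
E
python3 - <<'E'
from h import *
go(505.5,190,150)
c=robot.get_calibration("wrist");p,d=robot.snapshot("wrist")
cv2.imwrite("pics/w1.png",p);np.save("pics/w1.npy",d)
import pickle;pickle.dump(c,open("pics/w1.pkl","wb"))
E
```

```text
t 3.0 p [275.  -51.6 230. ] yawy 22.3 zax [-0.001  0.001 -1.   ] j [-0.44 -0.2   2.01  0.    1.33 -0.83] F [-0.2 -0.2  0.5] M [-0.1  -0.09  0.04] gap 94.1 gf 0.0
rows-units [ 6.8  15.25  4.  ]
```

View pics/w1.png

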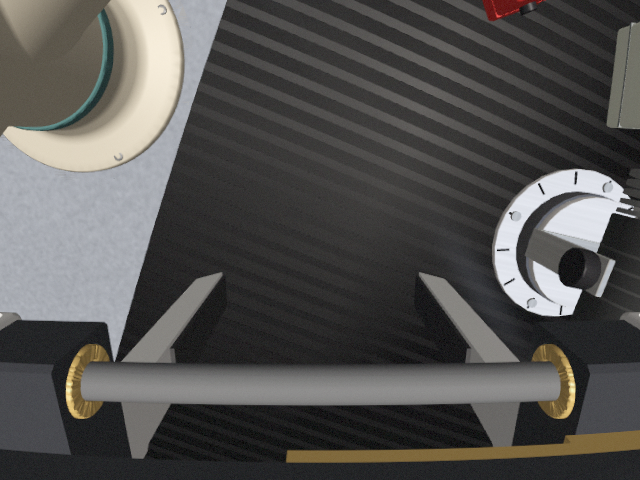

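Request:
play_rows(increments=[{"offset":[0.45,1,0]},{"offset":[0.45,1,0]},{"offset":[0.45,1,0]},{"offset":[0.45,1,0]},{"offset":[0.45,1,0]},{"offset":[0.45,1,0]},{"offset":[0.45,1,0]},{"offset":[0.45,1,0]},{"offset":[0.45,1,0]},{"offset":[0.45,1,0]}])

```text
validation failed for argument at $.in...
```

Request:
play_rows(increments=[{"offset":[0.45,1,0]},{"offset":[0.45,1,0.5]},{"offset":[0.45,1,0.5]},{"offset":[0.45,1,0.5]},{"offset":[0.45,1,0.5]},{"offset":[0.05,0.25,0.5]},{"offset":[0,0,0]}])

```text
validation failed for argument at $.in...
```

Run:
```python
from h import *
go(505.5,190,46)
c=robot.get_calibration("wrist");p,d=robot.snapshot("wrist")
cv2.imwrite("pics/w2.png",p)
import pickle;pickle.dump(c,open("pics/w2.pkl","wb"))
```

```text
t 3.05 p [276.3 -52.8 230.4] yawy 22.2 zax [ 0.    -0.001 -1.   ] j [-0.44 -0.2   2.01 -0.    1.33 -0.83] F [-0.8  0.1 -0. ] M [-0.06 -0.07  0.02] gap 94.2 gf 0.0
rows-units [ 6.91 15.2   9.22]
```

View pics/w2.png

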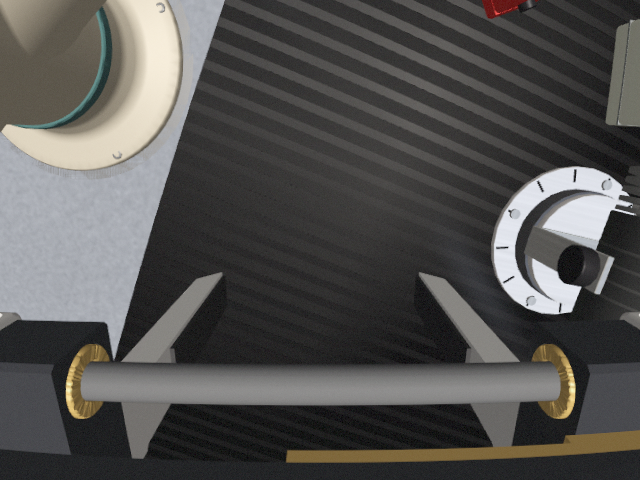

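Same view as before: the move was refused, because the turn is required in each row. Repeating it with turns.

Request:
play_rows(increments=[{"offset":[0.45,1,0],"turn":[0,0,0]},{"offset":[0.45,1,0],"turn":[0,0,0]},{"offset":[0.45,1,0],"turn":[0,0,0]},{"offset":[0.45,1,0],"turn":[0,0,0]},{"offset":[0.45,1,0],"turn":[0,0,0]},{"offset":[0.45,1,0],"turn":[0,0,0]},{"offset":[0.45,1,0],"turn":[0,0,0]},{"offset":[0.45,1,0],"turn":[0,0,0]},{"offset":[0.45,1,0],"turn":[0,0,0]},{"offset":[0.45,1,0],"turn":[0,0,0]}])

```text
clock: 4.1
eef_pos: [429.8, 105.8, 230.0]
eef_rot: [1.754, 2.606, -0.001]
contact_force: [-0.2, 0.1, 0.3]
finger_gap: 1.0
gripper_force: 0.0
```

Request:
play_rows(increments=[{"offset":[0.45,1,0],"turn":[0,0,0]},{"offset":[0.45,1,0.5],"turn":[0,0,0]},{"offset":[0.45,1,0.5],"turn":[0,0,0]},{"offset":[0.45,1,0.5],"turn":[0,0,0]},{"offset":[0.45,1,0.5],"turn":[0,0,0]},{"offset":[0.1,0.2,0.5],"turn":[0,0,0]},{"offset":[0,0,0],"turn":[0,0,0]}])

```text
clock: 4.8
eef_pos: [506.2, 187.9, 178.2]
eef_rot: [-1.751, -2.605, 0.005]
contact_force: [0.1, -0.1, -0.2]
finger_gap: 1.002
gripper_force: 0.0
```

Run:
```python
from h import *
go(505.5,190,46)
c=robot.get_calibration("wrist");p,d=robot.snapshot("wrist")
cv2.imwrite("pics/w3.png",p)
import pickle;pickle.dump(c,open("pics/w3.pkl","wb"))
```

```text
t 4.8 p [506.2 187.9 178.2] yawy 22.2 zax [-0.004 -0.002 -1.   ] j [ 0.23  0.26  1.66 -0.    1.22 -0.16] F [ 0.1 -0.1 -0.2] M [ 0.01 -0.11  0.04] gap 94.2 gf 0.0
rows-units [0.11 0.03 6.61]
```

View pics/w3.png

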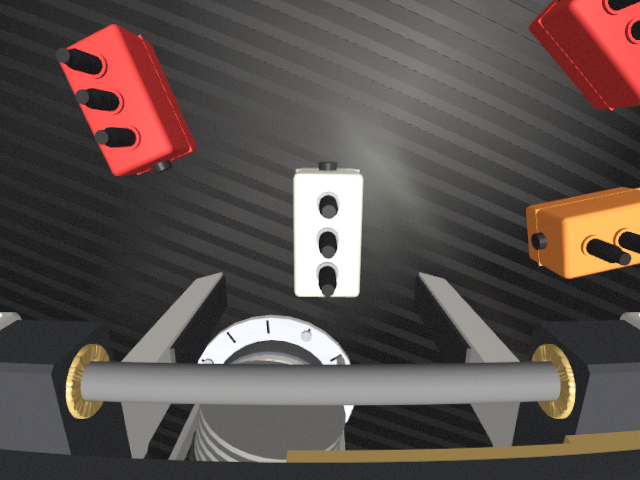

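Request:
play_rows(increments=[{"offset":[0,0,0.94],"turn":[0,0,0]},{"offset":[0,0,0.94],"turn":[0,0,0]},{"offset":[0,0,0.94],"turn":[0,0,0]},{"offset":[0,0,0.94],"turn":[0,0,0]},{"offset":[0,0,0.94],"turn":[0,0,0]},{"offset":[0,0,0.94],"turn":[0,0,0]},{"offset":[0,0,0.94],"turn":[0,0,0]},{"offset":[0,0,0],"turn":[0,0,0]}])

```text
clock: 5.65
eef_pos: [504.4, 187.1, 47.5]
eef_rot: [-1.752, -2.604, 0.006]
contact_force: [-0.2, -0.6, -0.2]
finger_gap: 0.999
gripper_force: 0.0
```

Request:
play_rows(increments=[{"offset":[0,0,0],"turn":[0,0,0]},{"offset":[0,0,0],"turn":[0,0,0]},{"offset":[0,0,0],"turn":[0,0,0]},{"offset":[0,0,0],"turn":[0,0,0]},{"offset":[0,0,0],"turn":[0,0,0]},{"offset":[0,0,0],"turn":[0,0,0]}], fingers=35, grip_force=25)

```text
clock: 6.25
eef_pos: [507.8, 188.9, 49.5]
eef_rot: [1.751, 2.606, 0.004]
contact_force: [0.8, 0.4, 2.3]
finger_gap: 0.532
gripper_force: 24.9
```

Request:
play_rows(increments=[{"offset":[0,0,-0.7],"turn":[0,0,0]},{"offset":[0,0,-0.8],"turn":[0,0,0]},{"offset":[0.9,0.15,0],"turn":[0,0,0]},{"offset":[0.9,0.15,0],"turn":[0,0,0]},{"offset":[0.9,0.15,0],"turn":[0,0,0]},{"offset":[0.9,0.15,0],"turn":[0,0,0]},{"offset":[0.9,0.15,0],"turn":[0,0,0]},{"offset":[0.9,0.15,0],"turn":[0,0,0]},{"offset":[0.9,0.15,0],"turn":[0,0,0]},{"offset":[0,0,0],"turn":[0,0,0]}])

```text
clock: 7.25
eef_pos: [477.2, 314.6, 78.2]
eef_rot: [-1.749, -2.608, 0.001]
contact_force: [-0.7, -0.2, -2.4]
finger_gap: 0.528
gripper_force: 25.0
```

Request:
play_rows(increments=[{"offset":[0,0,0.6],"turn":[0,0,0]},{"offset":[0,0,0.5],"turn":[0,0,0]},{"offset":[0,0,0.25],"turn":[0,0,0]},{"offset":[0,0,0.1],"turn":[0,0,0]},{"offset":[0,0,0],"turn":[0,0,0]}])

```text
clock: 7.75
eef_pos: [478.2, 312.3, 49.5]
eef_rot: [-1.753, -2.607, 0.001]
contact_force: [1.1, 0.3, -2.3]
finger_gap: 0.531
gripper_force: 25.0
```

Run:
```python
from h import *
go(480,315,46)
p,d=robot.snapshot("top");cv2.imwrite("pics/t2.png",p)
```

```text
t 7.75 p [478.2 312.3  49.5] yawy 22.1 zax [-0.001 -0.001 -1.   ] j [ 0.46  0.43  1.77 -0.    0.95  0.07] F [ 1.1  0.3 -2.3] M [-0.08 -0.19 -0.01] gap 49.9 gf 25.0
rows-units [0.09 0.14 0.18]
```

Request:
play_rows(increments=[{"offset":[0,0,0.06],"turn":[0,0,0]},{"offset":[0,0,0.06],"turn":[0,0,0]},{"offset":[0,0,0],"turn":[0,0,0]}])

```text
clock: 8.1
eef_pos: [478.6, 312.7, 49.4]
eef_rot: [1.752, 2.607, 0.001]
contact_force: [-2.7, -2.7, 11.8]
finger_gap: 0.527
gripper_force: 25.0
```

Request:
play_rows(increments=[{"offset":[0,0,-0.05],"turn":[0,0,0]},{"offset":[0,0,0],"turn":[0,0,0]},{"offset":[0,0,0],"turn":[0,0,0]},{"offset":[0,0,0],"turn":[0,0,0]},{"offset":[0,0,-0.5],"turn":[0,0,0]},{"offset":[0,0,-1],"turn":[0,0,0]},{"offset":[0,0,-1],"turn":[0,0,0]},{"offset":[0,0,-1],"turn":[0,0,0]},{"offset":[0,0,-1],"turn":[0,0,0]}], fingers=94)

```text
clock: 9.0
eef_pos: [478.3, 313.2, 139.8]
eef_rot: [1.752, 2.607, 0.001]
contact_force: [0.1, 0.5, 0.3]
finger_gap: 1.001
gripper_force: 0.0
```

Request:
play_rows(increments=[{"offset":[-0.5,0,-1],"turn":[0,0,0.37]},{"offset":[-0.5,0,-1],"turn":[0,0,0.37]},{"offset":[-0.5,0,-1],"turn":[0,0,0.37]},{"offset":[-0.5,0,-1],"turn":[0,0,0.37]},{"offset":[-0.5,0,-1],"turn":[0,0,0.37]},{"offset":[-0.5,0,-1],"turn":[0,0,0.37]},{"offset":[-0.5,0,0],"turn":[0,0,0.37]},{"offset":[0,0,0],"turn":[0,0,0]}])

```text
clock: 9.8
eef_pos: [498.9, 245.3, 258.6]
eef_rot: [2.014, 2.41, 0.0]
contact_force: [-0.3, 1.3, -0.5]
finger_gap: 0.998
gripper_force: 0.0
```

Run:
```python
from h import *
go(522,16.5,218)
```

```text
t 9.8 p [498.9 245.3 258.6] yawy 10.2 zax [ 0.001 -0.    -1.   ] j [ 0.33  0.23  1.5  -0.    1.41  0.15] F [-0.3  1.3 -0.5] M [ 0.  -0.1 -0. ] gap 93.8 gf 0.0
rows-units [-11.46  -0.9    2.04]
```

Request:
play_rows(increments=[{"offset":[-0.95,-0.08,0],"turn":[0,0,0]},{"offset":[-0.95,-0.08,0],"turn":[0,0,0]},{"offset":[-0.95,-0.08,0],"turn":[0,0,0]},{"offset":[-0.95,-0.08,0],"turn":[0,0,0]},{"offset":[-0.95,-0.08,0],"turn":[0,0,0]},{"offset":[-0.95,-0.08,0],"turn":[0,0,0]},{"offset":[-0.95,-0.08,0],"turn":[0,0,0]},{"offset":[-0.95,-0.08,0],"turn":[0,0,0]},{"offset":[-0.95,-0.08,0],"turn":[0,0,0]},{"offset":[-0.95,-0.08,0],"turn":[0,0,0]}])

```text
clock: 10.8
eef_pos: [516.3, 56.2, 256.8]
eef_rot: [-2.01, -2.411, 0.002]
contact_force: [0.9, -0.2, 0.3]
finger_gap: 1.002
gripper_force: 0.0
```

Request:
play_rows(increments=[{"offset":[-0.95,-0.08,0.4],"turn":[0,0,0]},{"offset":[-0.95,-0.08,0.8],"turn":[0,0,0]},{"offset":[0,0,0.8],"turn":[0,0,0]},{"offset":[0,0,0],"turn":[0,0,0]}], fingers=45)

```text
clock: 11.2
eef_pos: [518.5, 18.6, 215.1]
eef_rot: [-2.009, -2.407, 0.006]
contact_force: [-0.6, 0.0, -1.4]
finger_gap: 0.697
gripper_force: 0.0
```

Run:
```python
from h import *
go(522,16.5,218)
p,d=robot.snapshot("wrist");cv2.imwrite("pics/w4.png",p)
```

```text
t 11.2 p [518.5  18.6 215.1] yawy 10.3 zax [-0.007  0.001 -1.   ] j [-0.1   0.2   1.64  0.    1.3  -0.28] F [-0.6  0.  -1.4] M [-0.05 -0.09 -0.01] gap 65.5 gf 0.0
rows-units [-0.14  0.15 -0.15]
```

View pics/w4.png

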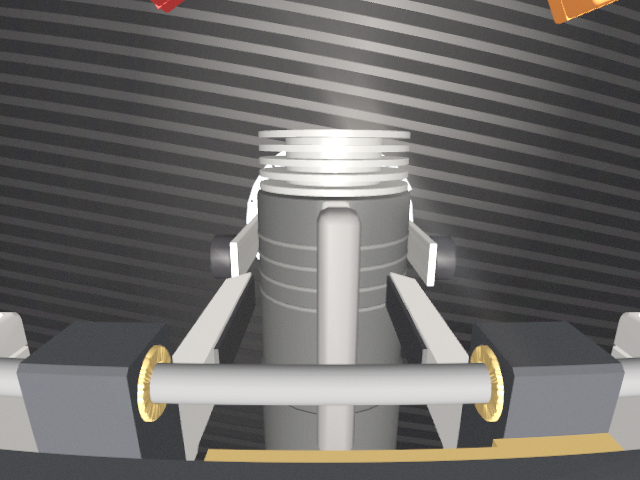

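Request:
play_rows(increments=[{"offset":[-0.1,0.27,-0.1],"turn":[0,0,0]},{"offset":[0,0,0],"turn":[0,0,0]},{"offset":[0,0,0],"turn":[0,0,0]},{"offset":[0,0,0],"turn":[0,0,0]},{"offset":[0,0,0],"turn":[0,0,0]},{"offset":[0,0,0],"turn":[0,0,0]},{"offset":[0,0,0],"turn":[0,0,0]}], fingers=10, grip_force=30)

```text
clock: 11.95
eef_pos: [526.1, 17.6, 220.6]
eef_rot: [-2.012, -2.412, 0.001]
contact_force: [-1.3, 0.4, 2.6]
finger_gap: 0.186
gripper_force: 30.0
```

Run:
```python
from h import *
go(522,16.5,218)
```

```text
t 11.95 p [526.1  17.6 220.6] yawy 10.3 zax [-0.001 -0.    -1.   ] j [-0.1   0.21  1.62 -0.    1.31 -0.28] F [-1.3  0.4  2.6] M [-0.09  0.17 -0.08] gap 17.5 gf 30.0
rows-units [-0.02 -0.21  0.13]
```

Request:
play_rows(increments=[{"offset":[0,0,0],"turn":[0,0,-0.9]},{"offset":[0,0,0],"turn":[0,0,-0.9]},{"offset":[0,0,0],"turn":[0,0,-0.9]},{"offset":[0,0,0],"turn":[0,0,-0.9]},{"offset":[0,0,0],"turn":[0,0,-0.9]}])

```text
clock: 12.45
eef_pos: [526.2, 17.7, 220.6]
eef_rot: [-1.544, -2.736, -0.0]
contact_force: [-1.8, 1.0, 2.2]
finger_gap: 0.188
gripper_force: 30.0
```

Run:
```python
from h import *
st()
```

```text
t 12.45 p [526.2  17.7 220.6] yawy 31.1 zax [-0.  0. -1.] j [-0.1   0.21  1.62  0.    1.31 -0.64] F [-1.8  1.   2.2] M [-0.01  0.16  0.06] gap 17.7 gf 30.0
```

Request:
play_rows(increments=[{"offset":[0,0,0],"turn":[0,0,-1]},{"offset":[0,0,0],"turn":[0,0,-1]},{"offset":[0,0,0],"turn":[0,0,-1]},{"offset":[0,0,0],"turn":[0,0,-1]},{"offset":[0,0,0],"turn":[0,0,-1]},{"offset":[0,0,0],"turn":[0,0,-1]},{"offset":[0,0,0],"turn":[0,0,-1]},{"offset":[0,0,0],"turn":[0,0,-1]},{"offset":[0,0,0],"turn":[0,0,-1]},{"offset":[0,0,0],"turn":[0,0,-1]}])

```text
clock: 13.45
eef_pos: [526.4, 17.9, 220.7]
eef_rot: [0.357, 3.121, 0.001]
contact_force: [-1.0, 1.9, 2.1]
finger_gap: 0.193
gripper_force: 30.0
```

Request:
play_rows(increments=[{"offset":[0,0,0],"turn":[0,0,-1]},{"offset":[0,0,0],"turn":[0,0,-1]},{"offset":[0,0,0],"turn":[0,0,-1]},{"offset":[0,0,0],"turn":[0,0,-1]},{"offset":[0,0,0],"turn":[0,0,-1]},{"offset":[0,0,0],"turn":[0,0,-1]},{"offset":[0,0,0],"turn":[0,0,-1]},{"offset":[0,0,0],"turn":[0,0,-1]},{"offset":[0,0,0],"turn":[0,0,-1]},{"offset":[0,0,0],"turn":[0,0,-1]}])

```text
clock: 14.45
eef_pos: [526.3, 18.2, 220.7]
eef_rot: [-0.887, 3.013, 0.002]
contact_force: [-1.5, 1.6, 1.6]
finger_gap: 0.184
gripper_force: 30.0
```

Request:
play_rows(increments=[{"offset":[0,0,0],"turn":[0,0,-1]},{"offset":[0,0,0],"turn":[0,0,-0.7]},{"offset":[0,0,0],"turn":[0,0,0]}])

```text
clock: 14.75
eef_pos: [526.3, 18.2, 220.7]
eef_rot: [-1.085, 2.948, 0.002]
contact_force: [-1.4, 2.6, 3.2]
finger_gap: 0.19
gripper_force: 30.0
```

Run:
```python
from h import *
st()
```

```text
t 14.75 p [526.3  18.2 220.7] yawy 130.4 zax [-0.     0.001 -1.   ] j [-0.1   0.21  1.62  0.    1.31 -2.37] F [-1.4  2.6  3.2] M [ 0.38  0.04 -0.02] gap 17.8 gf 30.0
```

Request:
play_rows(increments=[{"offset":[0,0,0],"turn":[0,0,0]},{"offset":[0,0,0],"turn":[0,0,0]},{"offset":[0,0,-0.4],"turn":[0,0,0]},{"offset":[0,0,-0.9],"turn":[0,0,0]},{"offset":[0,0,-0.9],"turn":[0,0,0]},{"offset":[0,0,0],"turn":[0,0,0]}], fingers=60)

```text
clock: 15.35
eef_pos: [528.2, 17.2, 267.2]
eef_rot: [-1.083, 2.944, -0.004]
contact_force: [-0.2, -0.2, 0.3]
finger_gap: 0.631
gripper_force: 0.0
```

Request:
play_rows(increments=[{"offset":[0,0,0],"turn":[0,0,1]},{"offset":[0,0,0],"turn":[0,0,1]},{"offset":[0,0,0],"turn":[0,0,1]},{"offset":[0,0,0],"turn":[0,0,1]},{"offset":[0,0,0],"turn":[0,0,1]},{"offset":[0,0,0],"turn":[0,0,1]},{"offset":[0,0,0],"turn":[0,0,1]},{"offset":[0,0,0],"turn":[0,0,1]},{"offset":[0,0,0],"turn":[0,0,1]},{"offset":[0,0,0],"turn":[0,0,1]}])

```text
clock: 16.35
eef_pos: [526.2, 17.5, 263.7]
eef_rot: [-0.154, -3.137, 0.0]
contact_force: [-0.3, -0.3, -0.3]
finger_gap: 0.635
gripper_force: 0.0
```

Request:
play_rows(increments=[{"offset":[0,0,0],"turn":[0,0,1]},{"offset":[0,0,0],"turn":[0,0,1]},{"offset":[0,0,0],"turn":[0,0,1]},{"offset":[0,0,0],"turn":[0,0,1]},{"offset":[0,0,0],"turn":[0,0,1]},{"offset":[0,0,0],"turn":[0,0,1]},{"offset":[0,0,0],"turn":[0,0,1]},{"offset":[0,0,0],"turn":[0,0,1]},{"offset":[0,0,0],"turn":[0,0,1]},{"offset":[0,0,0],"turn":[0,0,1]}])

```text
clock: 17.35
eef_pos: [526.2, 17.4, 263.7]
eef_rot: [-1.364, -2.829, 0.001]
contact_force: [0.6, 0.5, 0.3]
finger_gap: 0.636
gripper_force: 0.0
```

Request:
play_rows(increments=[{"offset":[0,0,0],"turn":[0,0,1]},{"offset":[0,0,0],"turn":[0,0,1]},{"offset":[0,0,0],"turn":[0,0,1]},{"offset":[0,0,0],"turn":[0,0,1]},{"offset":[0,0,0],"turn":[0,0,1]},{"offset":[0,0,0],"turn":[0,0,1]},{"offset":[0,0,0],"turn":[0,0,1]},{"offset":[0,0,0],"turn":[0,0,1]},{"offset":[0,0,0],"turn":[0,0,1]},{"offset":[0,0,0],"turn":[0,0,1]}])

```text
clock: 18.35
eef_pos: [526.2, 17.5, 263.7]
eef_rot: [-2.358, -2.075, 0.001]
contact_force: [0.8, -0.6, -0.6]
finger_gap: 0.634
gripper_force: 0.0
```

Request:
play_rows(increments=[{"offset":[0,0,0],"turn":[0,0,1]},{"offset":[0,0,0],"turn":[0,0,1]},{"offset":[0,0,0],"turn":[0,0,1]},{"offset":[0,0,0],"turn":[0,0,1]},{"offset":[0,0,0],"turn":[0,0,1]},{"offset":[0,0,0],"turn":[0,0,1]},{"offset":[0,0,0],"turn":[0,0,1]},{"offset":[0,0,0],"turn":[0,0,1]},{"offset":[0,0,0],"turn":[0,0,1]},{"offset":[0,0,0],"turn":[0,0,0.3]}])

```text
clock: 19.35
eef_pos: [526.2, 17.5, 263.8]
eef_rot: [-2.95, -1.08, 0.001]
contact_force: [0.5, -0.3, -0.1]
finger_gap: 0.635
gripper_force: 0.0
```

Run:
```python
from h import *
go(526,18,220.7)
a,d=robot.snapshot("top");b,d=robot.snapshot("side");c,d=robot.snapshot("wrist");cv2.imwrite("pics/t3.png",a);cv2.imwrite("pics/s3.png",b)
f=lambda i,y,x:cv2.resize(i[y:y+150,x:x+200],None,fx=2,fy=2,interpolation=cv2.INTER_CUBIC)
m=np.vstack([np.hstack([f(a,180,230),f(b,170,240)]),np.hstack([cv2.resize(c,(400,300)),cv2.resize(a,(400,300))])])
cv2.imwrite("pics/m3.png",m)
```

```text
t 19.35 p [526.2  17.5 263.8] yawy -49.8 zax [-0.001 -0.    -1.   ] j [-0.1   0.19  1.54 -0.    1.41  0.77] F [ 0.5 -0.3 -0.1] M [ 0.04 -0.02  0.01] gap 59.7 gf 0.0
rows-units [ 0.01 -0.03  2.16]
```

View pics/m3.png

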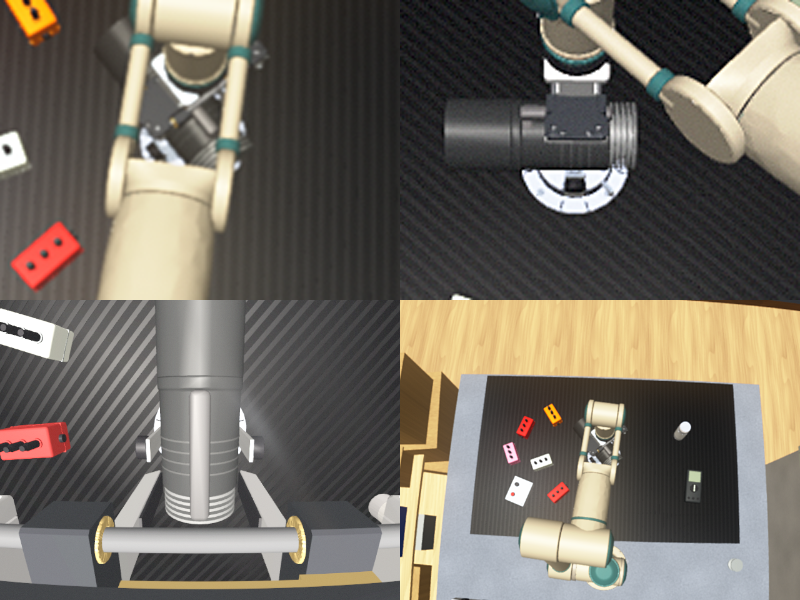

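Request:
play_rows(increments=[{"offset":[0,0,0.7],"turn":[0,0,0]},{"offset":[0,0,0.8],"turn":[0,0,0]},{"offset":[0,0,0.65],"turn":[0,0,0]},{"offset":[0,0,0],"turn":[0,0,0]}])

```text
clock: 19.9
eef_pos: [525.2, 17.7, 219.6]
eef_rot: [-2.948, -1.082, 0.006]
contact_force: [0.8, -0.2, 0.9]
finger_gap: 0.638
gripper_force: 0.0
```

Request:
play_rows(increments=[{"offset":[0,0,0],"turn":[0,0,0]},{"offset":[0,0,0],"turn":[0,0,0]},{"offset":[0,0,0],"turn":[0,0,0]},{"offset":[0,0,0],"turn":[0,0,0]},{"offset":[0,0,0],"turn":[0,0,0]},{"offset":[0,0,0],"turn":[0,0,0]}], fingers=10)

```text
clock: 20.5
eef_pos: [526.1, 18.1, 221.7]
eef_rot: [-2.948, -1.081, 0.0]
contact_force: [-1.3, 1.9, 1.5]
finger_gap: 0.188
gripper_force: 30.0
```

Run:
```python
from h import *
st()
```

```text
t 20.5 p [526.1  18.1 221.7] yawy -49.7 zax [-0.001  0.001 -1.   ] j [-0.1   0.21  1.62  0.    1.31  0.77] F [-1.3  1.9  1.5] M [ 0.28  0.25 -0.02] gap 17.7 gf 30.0
```

Request:
play_rows(increments=[{"offset":[0,0,0],"turn":[0,0,-1]},{"offset":[0,0,0],"turn":[0,0,-1]},{"offset":[0,0,0],"turn":[0,0,-1]},{"offset":[0,0,0],"turn":[0,0,-1]},{"offset":[0,0,0],"turn":[0,0,-1]},{"offset":[0,0,0],"turn":[0,0,-1]},{"offset":[0,0,0],"turn":[0,0,-1]},{"offset":[0,0,0],"turn":[0,0,-1]},{"offset":[0,0,0],"turn":[0,0,-1]},{"offset":[0,0,0],"turn":[0,0,-1]}])

```text
clock: 21.5
eef_pos: [526.0, 18.1, 221.7]
eef_rot: [-2.291, -2.148, -0.0]
contact_force: [-1.2, 1.5, 1.5]
finger_gap: 0.194
gripper_force: 30.0
```

Request:
play_rows(increments=[{"offset":[0,0,0],"turn":[0,0,-1]},{"offset":[0,0,0],"turn":[0,0,-1]},{"offset":[0,0,0],"turn":[0,0,-1]},{"offset":[0,0,0],"turn":[0,0,-1]},{"offset":[0,0,0],"turn":[0,0,-1]},{"offset":[0,0,0],"turn":[0,0,-1]},{"offset":[0,0,0],"turn":[0,0,-1]},{"offset":[0,0,0],"turn":[0,0,-1]},{"offset":[0,0,0],"turn":[0,0,-1]},{"offset":[0,0,0],"turn":[0,0,-1]}])

```text
clock: 22.5
eef_pos: [525.9, 18.1, 221.7]
eef_rot: [-1.274, -2.87, -0.001]
contact_force: [0.1, 2.2, 2.6]
finger_gap: 0.19
gripper_force: 30.2
```

Request:
play_rows(increments=[{"offset":[0,0,0],"turn":[0,0,-1]},{"offset":[0,0,0],"turn":[0,0,-1]},{"offset":[0,0,0],"turn":[0,0,-1]},{"offset":[0,0,0],"turn":[0,0,-1]},{"offset":[0,0,0],"turn":[0,0,-1]},{"offset":[0,0,0],"turn":[0,0,-1]},{"offset":[0,0,0],"turn":[0,0,-1]},{"offset":[0,0,0],"turn":[0,0,-1]},{"offset":[0,0,0],"turn":[0,0,-1]},{"offset":[0,0,0],"turn":[0,0,-1]}])

```text
clock: 23.5
eef_pos: [525.9, 18.0, 221.7]
eef_rot: [-0.055, -3.14, -0.001]
contact_force: [-1.3, 1.3, 2.7]
finger_gap: 0.189
gripper_force: 30.0
```

Request:
play_rows(increments=[{"offset":[0,0,0],"turn":[0,0,-1]},{"offset":[0,0,0],"turn":[0,0,-1]},{"offset":[0,0,0],"turn":[0,0,-0.7]},{"offset":[0,0,0],"turn":[0,0,0]},{"offset":[0,0,0],"turn":[0,0,0]}])

```text
clock: 24.0
eef_pos: [525.9, 17.9, 221.7]
eef_rot: [0.277, -3.128, -0.001]
contact_force: [-3.3, 1.8, 3.1]
finger_gap: 0.185
gripper_force: 30.0
```

Run:
```python
from h import *
st()
```

```text
t 24.0 p [525.9  17.9 221.7] yawy 100.1 zax [-0.001  0.001 -1.   ] j [-0.1   0.21  1.62  0.    1.31 -1.85] F [-3.3  1.8  3.1] M [0.21 0.34 0.03] gap 17.4 gf 30.0
```

Request:
play_rows(increments=[{"offset":[0,0,0],"turn":[0,0,0]},{"offset":[0,0,0],"turn":[0,0,0]},{"offset":[0,0,-0.4],"turn":[0,0,0]},{"offset":[0,0,-0.9],"turn":[0,0,0]},{"offset":[0,0,-0.9],"turn":[0,0,0]},{"offset":[0,0,0],"turn":[0,0,0]}], fingers=60)

```text
clock: 24.6
eef_pos: [528.4, 17.2, 268.2]
eef_rot: [-0.277, 3.123, -0.002]
contact_force: [-0.4, -0.6, -0.2]
finger_gap: 0.627
gripper_force: 0.0
```

Request:
play_rows(increments=[{"offset":[0,-1,0],"turn":[0,0,0]},{"offset":[0,-1,0],"turn":[0,0,0]},{"offset":[0,-1,0],"turn":[0,0,0]},{"offset":[0,-1,0],"turn":[0,0,0]},{"offset":[0,-1,0],"turn":[0,0,0]},{"offset":[0,-1,0],"turn":[0,0,0]},{"offset":[0,-1,0],"turn":[0,0,0]},{"offset":[0,-1,0],"turn":[0,0,0]},{"offset":[0,-1,0],"turn":[0,0,0]},{"offset":[0,-1,0],"turn":[0,0,0]}])

```text
clock: 25.6
eef_pos: [561.8, -180.4, 265.0]
eef_rot: [0.278, -3.129, -0.0]
contact_force: [0.9, 0.0, 0.2]
finger_gap: 0.642
gripper_force: 0.0
```

Run:
```python
from h import *
import pickle
go(526,18,221.7)
c=robot.get_calibration("wrist");pickle.dump(c,open("pics/w5.pkl","wb"))
w,d=robot.snapshot("wrist");a,_=robot.snapshot("top");b,_=robot.snapshot("side")
for n,i in(("w5",w),("t5",a),("s5",b)):cv2.imwrite(f"pics/{n}.png",i)
f=lambda i,y,x,k:cv2.resize(i[y:y+300//k,x:x+400//k],None,fx=k,fy=k,interpolation=cv2.INTER_CUBIC)
cv2.imwrite("pics/m5.png",np.vstack([np.hstack([f(w,120,440,2)[:,:400],f(a,205,260,3)[:300]]) if 0 else np.hstack([cv2.resize(w[120:345,340:640],(400,300)),cv2.resize(a[205:295,265:385],(400,300))]),np.hstack([cv2.resize(b[190:310,250:410],(400,300)),cv2.resize(w,(400,300))])]))
```

```text
t 25.6 p [ 561.8 -180.4  265. ] yawy 100.2 zax [-0.001  0.    -1.   ] j [-0.43  0.28  1.41 -0.    1.45 -2.18] F [0.9 0.  0.2] M [ 0.06 -0.15 -0.01] gap 60.3 gf 0.0
rows-units [1.000e-02 1.008e+01 2.170e+00]
```

View pics/m5.png

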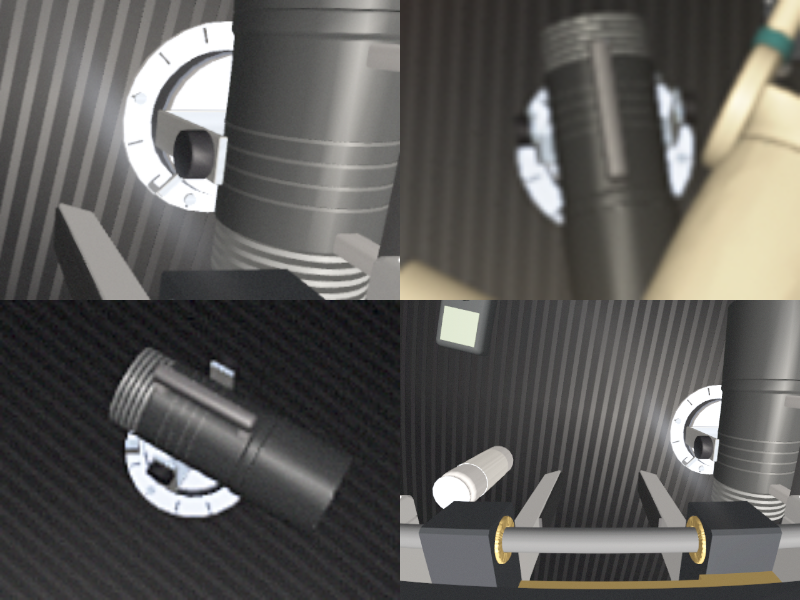

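Run:
```python
from h import *
import pickle
c=pickle.load(open("pics/w5.pkl","rb"))
P=np.array([523,17.])
def ang(p): d=p[:2]-P; return np.hypot(*d).round(0),np.degrees(np.arctan2(d[1],d[0])).round(1)
print("stop?",[ang(pt("wrist",340+.75*x,120+.75*y,z=34,cal=c)) for x,y in[(155,183),(165,185),(172,178)]],"marks",[ang(pt("wrist",340+.75*x,120+.75*y,z=8,cal=c)) for x,y in[(135,145),(133,99),(162,53),(205,35)]],ang(pt("side",303,249,z=34)))
w=cv2.imread("pics/w5.png");s=cv2.imread("pics/s5.png");s=s[220:300,290:370]
cv2.imwrite("pics/c5.png",np.hstack([cv2.resize(w[205:285,420:500],(400,400),interpolation=cv2.INTER_CUBIC),cv2.resize(s,(400,400),interpolation=cv2.INTER_CUBIC)]))
```

```text
stop? [(np.float64(75.0), np.float64(-39.5)), (np.float64(70.0), np.float64(-34.1)), (np.float64(62.0), np.float64(-34.4))] marks [(np.float64(71.0), np.float64(-60.6)), (np.float64(73.0), np.float64(-91.5)), (np.float64(72.0), np.float64(-125.4)), (np.float64(68.0), np.float64(-155.5))] (np.float64(72.0), np.float64(44.1))
```

View pics/c5.png

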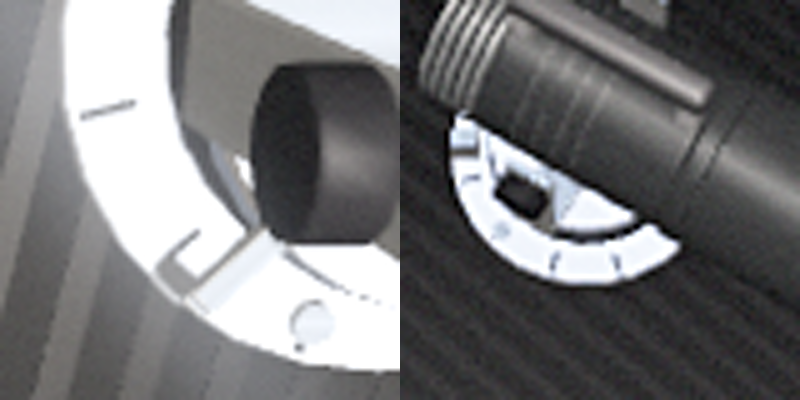

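Run:
```python
from h import *
import pickle
c=pickle.load(open("pics/w5.pkl","rb"))
P=np.array([523,17.])
def ang(p): d=p[:2]-P; return np.hypot(*d).round(0),np.degrees(np.arctan2(d[1],d[0])).round(1)
W=lambda x,y,z:ang(pt("wrist",420+x/5,205+y/5,z=z,cal=c))
S=lambda x,y,z:ang(pt("side",290+x/5,220+y/5,z=z))
for z in(8,20,34):print(z,"wrist block",W(185,300,z),W(270,235,z),"hook",W(185,245,z),"mark",W(107,110,z),"| side block",S(65,140,z),"mark",S(70,180,z),S(156,262,z),S(217,262,z))
for n in("top","side"):
    E=np.array(robot.get_calibration(n)["extrinsics"]);print(n,(-E[:3,:3].T@E[:3,3]).round(0))
```

```text
8 wrist block (np.float64(80.0), np.float64(-24.7)) (np.float64(57.0), np.float64(-18.5)) hook (np.float64(70.0), np.float64(-31.6)) mark (np.float64(70.0), np.float64(-62.1)) | side block (np.float64(74.0), np.float64(35.4)) mark (np.float64(73.0), np.float64(55.0)) (np.float64(71.0), np.float64(114.8)) (np.float64(70.0), np.float64(144.2))
20 wrist block (np.float64(79.0), np.float64(-29.0)) (np.float64(57.0), np.float64(-24.7)) hook (np.float64(71.0), np.float64(-36.2)) mark (np.float64(73.0), np.float64(-65.0)) | side block (np.float64(73.0), np.float64(38.3)) mark (np.float64(73.0), np.float64(57.8)) (np.float64(74.0), np.float64(115.5)) (np.float64(73.0), np.float64(143.5))
34 wrist block (np.float64(79.0), np.float64(-34.0)) (np.float64(57.0), np.float64(-31.8)) hook (np.float64(72.0), np.float64(-41.4)) mark (np.float64(77.0), np.float64(-68.1)) | side block (np.float64(72.0), np.float64(41.7)) mark (np.float64(74.0), np.float64(61.0)) (np.float64(77.0), np.float64(116.3)) (np.float64(76.0), np.float64(142.7))
top [ 158.   13. 1718.]
side [ 276.  321. 1300.]
```

Request:
play_rows(increments=[{"offset":[0,1,0],"turn":[0,0,0]},{"offset":[0,1,0],"turn":[0,0,0]},{"offset":[0,1,0],"turn":[0,0,0]},{"offset":[0,1,0],"turn":[0,0,0]},{"offset":[0,1,0],"turn":[0,0,0]},{"offset":[0,1,0],"turn":[0,0,0]},{"offset":[0,1,0],"turn":[0,0,0]},{"offset":[0,1,0],"turn":[0,0,0]},{"offset":[0,1,0],"turn":[0,0,0]},{"offset":[0,1,0],"turn":[0,0,0]}])

```text
clock: 26.75
eef_pos: [524.7, 21.1, 265.9]
eef_rot: [-0.282, 3.129, 0.001]
contact_force: [0.7, -0.1, -0.6]
finger_gap: 0.637
gripper_force: 0.0
```

Request:
play_rows(increments=[{"offset":[0,0,0],"turn":[0,0,0]},{"offset":[0,0,0.7],"turn":[0,0,0]},{"offset":[0,0,0.8],"turn":[0,0,0]},{"offset":[0,0,0.65],"turn":[0,0,0]},{"offset":[0,0,0],"turn":[0,0,0]}])

```text
clock: 27.25
eef_pos: [524.6, 18.4, 221.0]
eef_rot: [0.28, -3.125, -0.001]
contact_force: [-0.6, 0.5, -0.4]
finger_gap: 0.639
gripper_force: 0.0
```

Request:
play_rows(increments=[{"offset":[0,0,0],"turn":[0,0,0]},{"offset":[0,0,0],"turn":[0,0,0]},{"offset":[0,0,0],"turn":[0,0,0]},{"offset":[0,0,0],"turn":[0,0,0]},{"offset":[0,0,0],"turn":[0,0,0]},{"offset":[0,0,0],"turn":[0,0,0]}], fingers=10)

```text
clock: 27.85
eef_pos: [526.5, 18.1, 222.6]
eef_rot: [-0.278, 3.129, 0.002]
contact_force: [-0.1, 1.8, 1.2]
finger_gap: 0.191
gripper_force: 30.0
```

Run:
```python
from h import *
st()
```

```text
t 27.85 p [526.5  18.1 222.6] yawy 100.1 zax [ 0.     0.001 -1.   ] j [-0.1   0.21  1.62  0.    1.32 -1.85] F [-0.1  1.8  1.2] M [ 0.35 -0.05  0.01] gap 17.9 gf 30.0
```

Request:
play_rows(increments=[{"offset":[0,0,0],"turn":[0,0,-0.9]},{"offset":[0,0,0],"turn":[0,0,-0.9]},{"offset":[0,0,0],"turn":[0,0,-0.9]},{"offset":[0,0,0],"turn":[0,0,-0.9]},{"offset":[0,0,0],"turn":[0,0,-0.9]},{"offset":[0,0,0],"turn":[0,0,-0.9]},{"offset":[0,0,0],"turn":[0,0,-0.7]},{"offset":[0,0,0],"turn":[0,0,-0.4]},{"offset":[0,0,0],"turn":[0,0,0]},{"offset":[0,0,0],"turn":[0,0,0]}])

```text
clock: 28.85
eef_pos: [526.4, 18.3, 222.7]
eef_rot: [-1.072, 2.952, 0.002]
contact_force: [-0.2, 3.4, 2.1]
finger_gap: 0.188
gripper_force: 30.0
```

Run:
```python
from h import *
st()
```

```text
t 28.85 p [526.4  18.3 222.7] yawy 129.9 zax [-0.     0.001 -1.   ] j [-0.1   0.21  1.62  0.    1.32 -2.37] F [-0.2  3.4  2.1] M [0.67 0.08 0.05] gap 17.7 gf 30.0
```

Request:
play_rows(increments=[{"offset":[0,0,0],"turn":[0,0,0]},{"offset":[0,0,0],"turn":[0,0,0]},{"offset":[0,0,-0.4],"turn":[0,0,0]},{"offset":[0,0,-0.9],"turn":[0,0,0]},{"offset":[0,0,-0.9],"turn":[0,0,0]},{"offset":[0,0,-0.5],"turn":[0,0,0]},{"offset":[0,0,0],"turn":[0,0,0]}], fingers=60)

```text
clock: 29.55
eef_pos: [527.5, 17.3, 278.2]
eef_rot: [-1.072, 2.95, -0.003]
contact_force: [-0.2, 0.7, -0.5]
finger_gap: 0.632
gripper_force: 0.0
```

Request:
play_rows(increments=[{"offset":[0.7,-0.8,0],"turn":[0,0,0]},{"offset":[0.7,-0.8,0],"turn":[0,0,0]},{"offset":[0.7,-0.8,0],"turn":[0,0,0]},{"offset":[0.7,-0.8,0],"turn":[0,0,0]},{"offset":[0.7,-0.8,0],"turn":[0,0,0]},{"offset":[0.7,-0.8,0],"turn":[0,0,0]},{"offset":[0.7,-0.8,0],"turn":[0,0,0]},{"offset":[0.7,-0.8,0],"turn":[0,0,0]},{"offset":[0.7,-0.8,0],"turn":[0,0,0]},{"offset":[0,0,0],"turn":[0,0,0]}])

```text
clock: 30.55
eef_pos: [523.5, -173.2, 275.6]
eef_rot: [1.062, -2.953, 0.004]
contact_force: [-0.6, 0.8, -0.1]
finger_gap: 0.639
gripper_force: 0.0
```

Run:
```python
from h import *
st()
p,d=robot.snapshot("side");cv2.imwrite("pics/s6.png",p)
def grid(n,d):
    c=robot.get_calibration(n);K=np.array(c["intrinsics"],float);D=np.array(c["distortion"],float);E=np.array(c["extrinsics"],float)
    v,u=np.mgrid[0:480,0:640];q=cv2.undistortPoints(np.stack([u,v],-1).reshape(-1,1,2).astype(float),K,D)[:,0]
    r=np.c_[q[:,0],-q[:,1],-np.ones(len(q))]*d.reshape(-1,1);return (r-E[:3,3])@E[:3,:3]
X=grid("side",d)
r=np.hypot(X[:,0]-523,X[:,1]-17)
m=(r<200)&(X[:,2]>130)&(X[:,2]<190)
Y=X[m,:2];mu=Y.mean(0);w,v=np.linalg.eigh(np.cov(Y.T));print("lamp n",m.sum(),"mean",mu.round(0),"axis",np.degrees(np.arctan2(v[1,1],v[0,1])).round(1)%180,w.round(0))
# white box
g=p.astype(int);wh=(g.min(2)>150).ravel()&(np.hypot(X[:,0]-478,X[:,1]-313)<80)
Y=X[wh];print("box",wh.sum(),Y.mean(0).round(0),"z pct",np.percentile(Y[:,2],[5,50,95]).round(0))
```

```text
t 30.55 p [ 523.5 -173.2  275.6] yawy 129.6 zax [-0.003 -0.004 -1.   ] j [-0.44  0.22  1.47 -0.    1.45 -2.7 ] F [-0.6  0.8 -0.1] M [ 0.17 -0.09  0.02] gap 60.0 gf 0.0
lamp n 2999 mean [479.  -5.] axis 40.5 [ 853. 5332.]
box 575 [476. 316.  59.] z pct [56. 61. 65.]
```

Request:
play_rows(increments=[{"offset":[0,0,0],"turn":[0,0,0.5]},{"offset":[0,0,0],"turn":[0,0,0.8]},{"offset":[0,0,0],"turn":[0,0,0.8]},{"offset":[0,0,0],"turn":[0,0,0]},{"offset":[0,0,0],"turn":[0,0,0]}])

```text
clock: 31.1
eef_pos: [523.5, -170.3, 276.4]
eef_rot: [0.819, -3.031, 0.003]
contact_force: [1.0, 0.5, -0.5]
finger_gap: 0.636
gripper_force: 0.0
```

```bash
python3 -c "
from h import *
st();print(robot.sign_off())"
```

```text
t 31.1 p [ 523.5 -170.3  276.4] yawy 120.2 zax [-0.002 -0.003 -1.   ] j [-0.44  0.22  1.47 -0.    1.45 -2.54] F [ 1.   0.5 -0.5] M [ 0.11 -0.11  0.01] gap 59.8 gf 0.0
the job is handed in; nothing more can be done
None
```

The job is handed in at 31.1 s: the white box stands upright clear of the swing and the lamp rests at the tenth click, both checked by depth measurement; I viewed 11 pictures, one over the limit, and joint 6 read -2.70 (its limit) after the last retreat before I backed it off.

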